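Battery and clip-on cover of a cordless table lamp

ROBOT

A 6-joint arm with a two-finger parallel gripper is mounted at the origin on the work surface. World frame = base frame: x ahead of the robot, y to its left, z up, the work surface at z = 0. Lengths are in m, angles in rad, forces in N, time in s.
With the tool pointing down it reaches from about 0.325 to 0.75 m from the base axis. Payload 7.6 kg.
Tool frame: the origin (TCP) lies on the mounting face of the last link; the fingertips stand 173 mm ahead of it and the grasp point (between the pads) lies 155 mm ahead of it; z points along the fingers, y is the line along which they close (so a half turn about z gives the same grasp; the last joint's range is limited). The gripper opens to 85 mm and grips with 20 to 120 N. Pads are 22 mm wide; open, the fingers measure 114 mm over their backs; the gripper's body (76 mm by 85 mm) begins 54 mm behind the grasp point. The pads swing forward as they close: fully open they stand 13 mm farther back than shut.
Start: joints at [-1.268, 0.052, 1.401, -0, 1.689, -0.07], TCP at [0.191, -0.489, 0.405] pointing down, gripper open.
Joint ranges: [-2.9, 2.9], [-0.91, 2.17], [0.12, 2.37], [-1.06, 4.2], [0.26, 2.73], [-2.93, 2.93]. Speed limits (rad/s): [2.57, 2.57, 3.01, 3.14, 3.14, 3.14].

INTERFACE

Orientations are given as a unit quaternion [x, y, z, w].
In Python, from plant import telemetry, optics, close_job gives the robot as it stands.
- The arm moves only by the tool carry_out, never from a script. Its argument "targets" is a list of rows, each a list of 7 numbers: the closure, from -1 (fully open) to 1 (shut), then the shift along the tool's x, y, z as a fraction of full scale, then the turn, a rotation vector about the tool's x, y, z as a fraction of full scale. A call has exactly 8 rows; each row shifts and turns the commanded pose from where the row before left it, along the tool's axes as they then stand; what a row does not reach is not made up. Full scale, the value 1, is 20 mm for a shift and 8 degrees for a turn. A row lasts 1/8 s, in which the tool goes at most 62.5 mm and 10.7 degrees, less where a joint would pass 70% of its speed; a pose out of reach is approached as far as the arm can. A call with a number of a shift or a turn outside -1 to 1 is refused whole. A call with a gripper value outside its range is refused whole. The fingers move at their own pace and stop on an object; "force" is the grip in N (left out, the last holds). Time passes only in rows, so rows that do not move let the fingers close, or fill a call up. It gives the time, the measured TCP pose, the force, the opening and the grip force at its end, in the units of the state.
- telemetry.sense(): the state, without advancing time (a new reading comes with each control period).
- optics.camera(name): name is "side" or "top" or "wrist"; returns (picture, depth): 480x640x3 uint8, red, green, blue; 480x640 float32, m along the optical axis (not along the pixel's ray), 0 where there is no reading.
- optics.camera_info(name): a dict with "fx", "fy", "cx", "cy" (pixels), "extrinsics" (4x4, takes a point from world to camera coordinates); the wrist camera has in their place "tool_from_camera" (4x4, takes a point from camera to tool coordinates, whose origin is the TCP and whose axes are the flange's). Camera axes: x right, y down, z forward; pixel columns grow to the right and rows downward; lengths in m; the calibration is good to about 2 mm. A picture is of the moment at which its call begins: read the wrist's pose just before it. camera_info takes no time and is no camera call.
- close_job(): hands the job in; it is judged then, once.
The state is a dict: "t": time; "joint_pos": joint angles; "joint_vel": joint speeds; "effort": joint torques, N m; "position": TCP position; "ee_rot": TCP orientation; "wrist_force": force on the tool from outside, world axes, zero at the start; "wrist_torque": the same for the moment, N m; "grip_width": opening from 0.0 (shut) to 1.0 (fully open); "grip_force": force on a finger pad.
Only numpy, scipy, OpenCV 4.12 (cv2) and the standard library are available. Lean on these libraries where they do the work, as an engineer would, in place of code of your own. Each camera call takes 0.05 s, during which the arm holds its last target. There are 200 camera calls.

TASK

Gently set the battery pack, tab up, into its well in the open lamp base and let go of it. Then put the cover with the two clip arms over the mouth and press it straight down, slowly and no harder than it needs (the base must never feel more than 45 N, even for a moment), until both arms have snapped under the lip and the cover sits fully home, and let go. Leave the spare cover without arms, the tumbler and the jar where they stand.

Things in the scene. Friction and masses are not known exactly. Their poses are not given: they have to be found in the camera images.
- mouth (a point): Lamp base: white housing open on top, fixed on a brass foot plate 136 x 100 x 10 mm. Centre of its mouth, level with the lip's top, 54 mm above the table; x along its long side, z up; a half turn makes no difference. Outside 112 (x) x 76 mm, opening 104 x 68 mm, 40 mm deep. A 6 mm thick lip juts out all round to 120 x 84 mm. The cover may press on it with 45 N at most
- well (a point): Battery well: centre of the lamp base's inner floor, 40 mm below the mouth, axes as there. Four low ribs, 6 mm high, leave 65 (x) x 45 (y) mm between them. In here there is no room to open the fingers wide; 30 to 40 mm is plenty
- battery_mid (a point): Battery pack, loose, 130 to 250 g: black block 60 (x) x 40 (y) x 20 mm, lying with its grey finger tab up, 12 (x) x 30 (y) x 16 mm high, mid-top. Centre, 18 mm above its underside and below the tab's top. Take it by the tab across its 12 mm. It goes in with x along the base's x, either way round; seated, this point lies 18 mm above the well point
- cover_grip (a point): Cover with clip arms, loose, about 130 g, white: plate 121 (x) x 84 x 6 mm with a grip rib 60 (x) x 18 (y) x 30 mm high on top. Centre of the rib: 15 mm above the plate's top, 21 above its underside; z up. Two tongues under the plate reach 25 mm down; it stands on them. It goes on with x along the base's x, either way round; fully home this point is 21 mm above the mouth point
- cover_under (a point): Centre of the cover's underside, 21 mm below the rib's centre. The two tongues beside it, 92 mm long (x), have outer faces 65.6 mm apart and tapered feet: they enter the 68 mm mouth first, about 1 mm to spare on each side. The hooks then meet the lip when the underside is about 14 mm above it, and snap in within 2 mm of it; then the plate lands hard on the lip
- clip_a (a joint): Clip arm at the cover's +x end: stiff, sprung, 24 mm wide, hanging 61 mm from the middle, 18 mm below the plate, with a hook 4 mm inwards, sloped below, flat on top. Angle in rad: 0 at rest, about 0.2 when spread by the lip, 0 again when snapped in. Pushing both over slowly takes 8 to 20 N and the cover jumps as they let go: fast pressing hits hard
- clip_b (a joint): the same for the clip arm at the cover's -x end
- spare_grip (a point): Spare cover for another lamp, the same plate, rib and tongues but with no clip arms: not to be used or moved. Centre of its rib. It and the right cover may stand in each other's place
- tumbler: green glass tumbler, 68 mm across, 85 mm high, a bystander; origin under its centre
- jar: white ceramic jar with brass cap, 64 mm across, 75 mm high, a bystander; origin under its centre
There are look-alikes about, which are no part of the job. Leave any brown or red look-alike of the part that bears cover_grip alone.

How it is judged:
By the outcome, as a careful person would: the job done as asked, in the order asked, and still so for the second after the job is handed in, with the robot touching nothing.
It also fails if it takes over 72 s, if anything falls off the work surface, if the arm or the gripper's body presses on something with over 40 N, if the wrist force passes 120 N, or if a joint passes its speed limit or range.

## Working session

There is one attempt and no reset: what is moved stays moved. The work goes in short steps, Python scripts to look and compute and a tool call to move; the robot and the scene stay as the last step left them, time stands still between calls to the robot, and variables do not carry over. Pictures are saved under pics/ and viewed, at most 10 in all, crops included, and the job is handed in when it is done.

Besides the shell and the picture viewer there is one more tool, called after "Emit:" as name([rows], argument=value, ...), one row to a line, values as JSON. carry_out: Moves the arm, as the interface text tells. Its arguments: {"type":"object","properties":{"targets":{"type":"array","items":{"type":"array","items":{"type":"number","minimum":-1,"maximum":1}}},"force":{"type":"number"}},"required":["targets"]}

```bash
mkdir -p pics; ls
cat > h.py <<'E'
import numpy as np, cv2
from plant import telemetry, optics, close_job
from scipy.spatial.transform import Rotation as R
def cloud(name):
    s=telemetry.sense(); im,d=optics.camera(name); i=optics.camera_info(name)
    v,u=np.mgrid[0:480,0:640]
    P=np.stack([(u-i['cx'])/i['fx']*d,(v-i['cy'])/i['fy']*d,d],-1)
    if name=='wrist':
        T=np.eye(4);T[:3,:3]=R.from_quat(s['ee_rot']).as_matrix();T[:3,3]=s['position']
        T=T@np.array(i['tool_from_camera'])
    else: T=np.linalg.inv(np.array(i['extrinsics']))
    W=P@T[:3,:3].T+T[:3,3]; W[d==0]=np.nan
    return im,W,T
def save(im,n): cv2.imwrite('pics/'+n,im[...,::-1])
E
python3 - <<'E'
from h import *
s=telemetry.sense(); print(s)
for n in('top','side'):
    im,W,T=cloud(n); save(im,n+'0.png'); np.savez(n+'0.npz',im=im,W=W,T=T); print(T.round(3))
print(optics.camera_info('wrist'))
E
```

```text
pics
{'t': 0.0, 'joint_pos': array([-1.26829530e+00,  5.28697913e-02,  1.40174513e+00,  1.57222583e-05,
        1.68858883e+00, -7.03086017e-02]), 'joint_vel': array([-0.00037803,  0.00010139, -0.00075218,  0.00062649, -0.00232631,
        0.00156504]), 'effort': array([-8.69957921e-05, -3.81666434e+01, -3.60191381e+01, -1.73852213e-04,
        6.03192791e-03,  1.95401583e-05]), 'position': array([ 0.19123407, -0.48890601,  0.40384461]), 'ee_rot': array([ 9.82676381e-01,  1.85328035e-01, -8.55562797e-05, -8.01029683e-04]), 'wrist_force': array([-0.73835505,  0.34080633,  0.05086439]), 'wrist_torque': array([ 0.01793911, -0.04236115, -0.01871156]), 'grip_force': 0.0, 'grip_width': 0.9970400317574705}
[[-0.017 -0.997  0.074  0.417]
 [-1.     0.016 -0.02  -0.028]
 [ 0.019 -0.074 -0.997  1.136]
 [ 0.     0.     0.     1.   ]]
[[-0.922 -0.267  0.281  0.203]
 [-0.388  0.654 -0.65   0.669]
 [-0.01  -0.708 -0.706  0.831]
 [ 0.     0.     0.     1.   ]]
{'fx': 398.9782531909321, 'fy': 398.9782531909321, 'cx': 318.2657869844724, 'cy': 244.73065024933277, 'tool_from_camera': array([[-2.85198789e-04, -9.50014767e-01, -3.12204837e-01,
         8.02580935e-02],
       [ 9.99999956e-01, -2.46323049e-04, -1.63957237e-04,
        -4.37469110e-04],
       [ 7.88585485e-05, -3.12204870e-01,  9.50014796e-01,
         3.10238677e-02],
       [ 0.00000000e+00,  0.00000000e+00,  0.00000000e+00,
         1.00000000e+00]])}
```

View pics/top0.png

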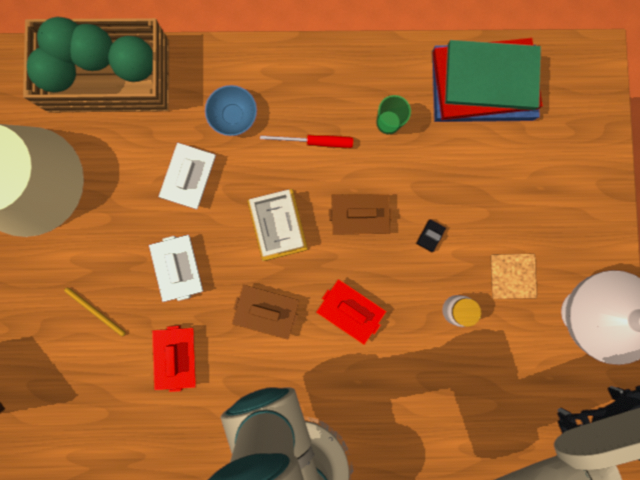

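View pics/side0.png

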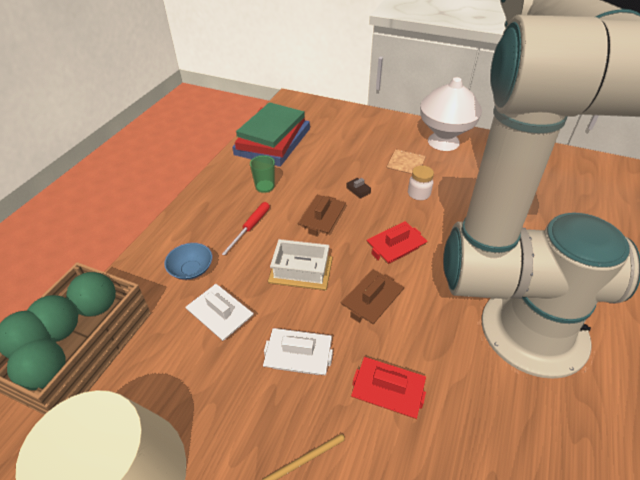

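The top view shows two white covers, at (187,176) and (176,267), the lamp base at (278,224) and the battery at (431,236). Side view: the covers are at (220,310) and (298,350). The one at top (176,267) / side (298,350) seems to have end clips. The enlarged crop will confirm it.

Run:
```python
from h import *
t=np.load('top0.npz');s=np.load('side0.npz')
a=cv2.resize(t['im'][130:310,140:220],None,fx=3.3,fy=3.3,interpolation=cv2.INTER_CUBIC)
b=cv2.resize(s['im'][275:385,180:340],None,fx=3,fy=3,interpolation=cv2.INTER_CUBIC)
c=np.zeros((max(a.shape[0],b.shape[0]),a.shape[1]+b.shape[1],3),np.uint8)
c[:a.shape[0],:a.shape[1]]=a;c[:b.shape[0],a.shape[1]:]=b;save(c,'crop0.png')
im,W=t['im'].astype(int),t['W']; T=t['T']
mx,mn=im.max(-1),im.min(-1)
def rep(n,m,box,zr):
    k=np.zeros(m.shape,bool);k[box[1]:box[3],box[0]:box[2]]=1
    k&=m&(W[...,2]>zr[0])&(W[...,2]<zr[1])
    p=W[k]; r=cv2.minAreaRect(p[:,:2].astype(np.float32)*1000)
    print(n,k.sum(),'z',np.percentile(p[:,2],[5,50,95]).round(4),'rect mm',np.round(r[0],1),np.round(r[1],1),round(r[2],1),'mean',p.mean(0).round(4))
wh=(mn>110)&(mx-mn<60)
rep('coverA',wh,(155,135,220,215),(.02,.045)); rep('coverA rib',wh,(155,135,220,215),(.05,.08))
rep('coverB',wh,(140,228,210,308),(.02,.045)); rep('coverB rib',wh,(140,228,210,308),(.05,.08))
rep('base lip',wh,(240,180,315,265),(.045,.065))
rep('batt',mx>-1,(412,215,450,255),(.012,.027)); rep('tab',mx>-1,(412,215,450,255),(.03,.05))
```

```text
coverA 1942 z [0.0259 0.0294 0.0328] rect mm [622.2 223.9] [ 85.1 121.4] 71.1 mean [0.6208 0.2227 0.0294]
coverA rib 280 z [0.0545 0.059  0.0621] rect mm [622.2 224.3] [19.8 59.6] 71.1 mean [0.6215 0.2234 0.0587]
coverB 2096 z [0.0257 0.0294 0.0326] rect mm [428.8 247.5] [131.8  85.1] 13.8 mean [0.4286 0.2459 0.0293]
coverB rib 289 z [0.0541 0.0589 0.0625] rect mm [428.9 247.4] [59.8 18.8] 14.1 mean [0.4288 0.2464 0.0587]
base lip 686 z [0.0487 0.0525 0.056 ] rect mm [517.9  36.4] [119.7  82.1] 13.2 mean [0.5177 0.0349 0.0524]
batt 449 z [0.0149 0.0185 0.0222] rect mm [ 488.9 -290.5] [40.3 60.5] 60.4 mean [ 0.4886 -0.2892  0.0186]
tab 87 z [0.0309 0.0341 0.0368] rect mm [ 489.3 -290.4] [30.5 12.4] 61.3 mean [ 0.489  -0.2901  0.0341]
```

View pics/crop0.png

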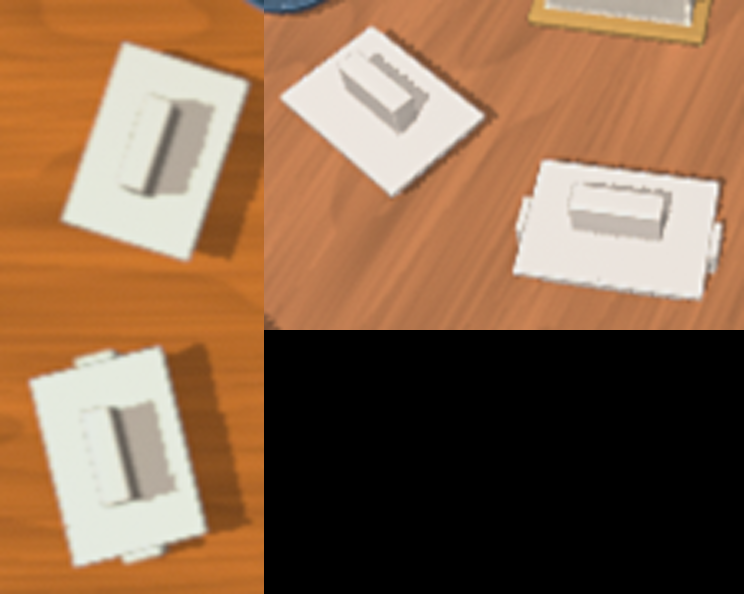

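Top cover in the crop (crop ~(155,150), top image (187,176)) has plain ends. Lower cover (crop ~(120,455), top image (176,267)) shows clip arms at both ends, so that is the right one; the spare is at (187,176). Going to the battery first.

```bash
cat >> h.py <<'E'
def plan(tx,ty,tz,yline,n,s=None):
    """rows (tool x,y,z shift fraction; turn z fraction) to reach TCP xyz with tool-y line at yline deg"""
    s=s or telemetry.sense(); M=R.from_quat(s['ee_rot']).as_matrix(); p=np.array(s['position'])
    yaw=np.degrees(np.arctan2(M[1,1],M[0,1])); dy=(yline-yaw+90)%180-90
    tilt=M.T@np.array([0,0,-1]); print('p',p.round(4),'yaw',yaw.round(2),'dyaw',round(dy,2),'tilt err rotvec(tool,frac)',(np.cross([0,0,1],tilt)/np.radians(8)).round(3),'F',np.round(s['wrist_force'],1),'w',round(s['grip_width'],3),'g',round(s['grip_force'],1),'t',round(s['t'],2))
    d=np.array([tx,ty,tz])-p
    for i in range(n):
        a=np.radians(yaw+dy*i/n); X=np.array([-np.sin(a),np.cos(a)]);Y=np.array([np.cos(a),np.sin(a)])
        if np.dot(X,M[:2,0])<0 and i==0: pass
        sx=1 if np.cross(M[:3,1],[0,0,-1])[:2]@X*0+1 else 1
        X=np.cross([Y[0],Y[1],0],[0,0,-1])[:2]
        print(np.round([X@d[:2]/n/.02,Y@d[:2]/n/.02,-d[2]/n/.02,0,0,-dy/8/n],3))
E
sed -i '/if np.dot(X,M/d;/sx=1 if/d;s/X=np.array(\[-np.sin(a),np.cos(a)\]);//' h.py
python3 - <<'E'
from h import *
plan(.489,-.2905,.32,150.6,20)
E
```

```text
p [ 0.1912 -0.4889  0.4039] yaw -68.64 dyaw 39.24 tilt err rotvec(tool,frac) [-0.01  -0.001  0.   ] F [-0.8  1.  -0.3] w 1.0 g 0.0 t 0.1
[ 0.874 -0.191  0.21   0.     0.    -0.245]
[ 0.88  -0.161  0.21   0.     0.    -0.245]
[ 0.885 -0.131  0.21   0.     0.    -0.245]
[ 0.889 -0.1    0.21   0.     0.    -0.245]
[ 0.892 -0.07   0.21   0.     0.    -0.245]
[ 0.894 -0.039  0.21   0.     0.    -0.245]
[ 0.894 -0.008  0.21   0.     0.    -0.245]
[ 0.894  0.022  0.21   0.     0.    -0.245]
[ 0.893  0.053  0.21   0.     0.    -0.245]
[ 0.891  0.083  0.21   0.     0.    -0.245]
[ 0.887  0.114  0.21   0.     0.    -0.245]
[ 0.883  0.144  0.21   0.     0.    -0.245]
[ 0.877  0.174  0.21   0.     0.    -0.245]
[ 0.871  0.204  0.21   0.     0.    -0.245]
[ 0.863  0.234  0.21   0.     0.    -0.245]
[ 0.855  0.263  0.21   0.     0.    -0.245]
[ 0.845  0.292  0.21   0.     0.    -0.245]
[ 0.835  0.321  0.21   0.     0.    -0.245]
[ 0.823  0.35   0.21   0.     0.    -0.245]
[ 0.811  0.378  0.21   0.     0.    -0.245]
```

Emit:
carry_out([
  [0,0.87,-0.19,0.1,0,0,-0.245],
  [0,0.88,-0.16,0.1,0,0,-0.245],
  [0,0.885,-0.13,0.2,0,0,-0.245],
  [0,0.89,-0.1,0.2,0,0,-0.245],
  [0,0.89,-0.07,0.2,0,0,-0.245],
  [0,0.895,-0.04,0.2,0,0,-0.245],
  [0,0.895,-0.01,0.2,0,0,-0.245],
  [0,0.895,0.02,0.2,0,0,-0.245],
], force=40)

```text
t: 1.1
position: [0.3113, -0.4089, 0.3764]
ee_rot: [0.948, 0.319, 0.0, 0.0]
wrist_force: [0.9, 0.5, 0.0]
grip_width: 0.499
grip_force: 0.0
```

Emit:
carry_out([
  [0,0.89,0.05,0.2,0,0,-0.245],
  [0,0.89,0.085,0.2,0,0,-0.245],
  [0,0.885,0.115,0.2,0,0,-0.245],
  [0,0.88,0.145,0.2,0,0,-0.245],
  [0,0.88,0.175,0.2,0,0,-0.245],
  [0,0.87,0.205,0.2,0,0,-0.245],
  [0,0.86,0.235,0.2,0,0,-0.245],
  [0,0.855,0.26,0.2,0,0,-0.245],
])

```text
t: 2.1
position: [0.4303, -0.3297, 0.3444]
ee_rot: [0.896, 0.445, -0.0, 0.0]
wrist_force: [0.6, 0.2, 0.3]
grip_width: 0.5
grip_force: 0.0
```

Emit:
carry_out([
  [0,0.845,0.29,0.2,0,0,-0.245],
  [0,0.835,0.32,0.2,0,0,-0.245],
  [0,0.825,0.35,0.2,0,0,-0.245],
  [0,0.81,0.38,0.2,0,0,-0.245],
  [0,0,0,0,0,0,0],
  [0,0,0,0,0,0,0],
  [0,0,0,0,0,0,0],
  [0,0,0,0,0,0,0],
])

```text
t: 3.1
position: [0.4885, -0.2911, 0.3289]
ee_rot: [0.864, 0.504, 0.0, 0.0]
wrist_force: [0.1, 0.0, 0.2]
grip_width: 0.496
grip_force: 0.0
```

Run:
```python
from h import *
im,W,T=cloud('wrist'); save(im,'w1.png')
def rect(zr,c=(489,-290.5),r=60):
    k=(W[...,2]>zr[0])&(W[...,2]<zr[1])&(np.hypot(W[...,0]-c[0]/1e3,W[...,1]-c[1]/1e3)<r/1e3)
    q=cv2.minAreaRect((W[k][:,:2]*1e3).astype(np.float32)); print(k.sum(),np.round(q[0],1),np.round(q[1],1),round(q[2],1),np.median(W[k][:,2]).round(4))
rect((.014,.026));rect((.031,.045))
plan(.489,-.2905,.196,150.6,1)
```

```text
3653 [ 489.6 -291.9] [40.4 60. ] 60.4 0.0197
745 [ 489.6 -291.9] [30.2 11.8] 60.3 0.0356
p [ 0.4886 -0.291   0.3289] yaw -29.48 dyaw 0.08 tilt err rotvec(tool,frac) [ 0.003  0.001 -0.   ] F [ 0.3 -0.  -0.1] w 0.498 g 0.0 t 3.15
[ 3.300e-02  5.000e-03  6.645e+00  0.000e+00  0.000e+00 -1.000e-02]
```

View pics/w1.png

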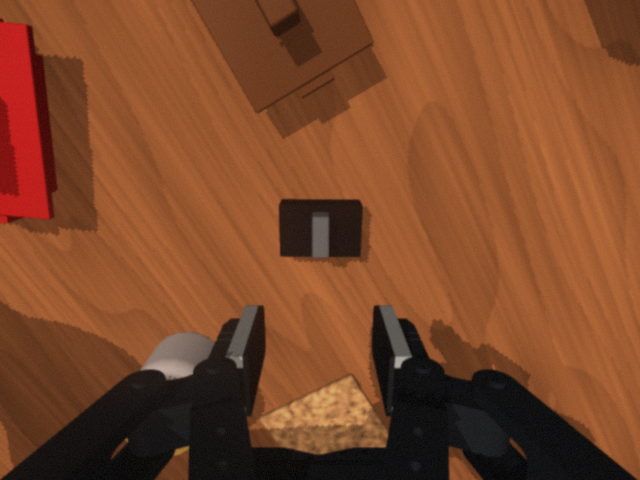

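Wrist view: battery at (320,228), tab at (320,235), centred between the fingers (249/390).

Emit:
carry_out([
  [0,0,0.05,1,0,0,0],
  [0,0,0,1,0,0,0],
  [0,0,0,1,0,0,0],
  [0,0,0,1,0,0,0],
  [0,0,0,1,0,0,0],
  [0,0,0,0.8,0,0,0],
  [0,0,0,0.5,0,0,0],
  [0,0,0,0.35,0,0,0],
])

```text
t: 4.15
position: [0.4898, -0.2913, 0.1955]
ee_rot: [0.864, 0.504, 0.0, 0.0]
wrist_force: [-0.5, 1.1, 1.6]
grip_width: 0.503
grip_force: 0.0
```

Emit:
carry_out([
  [0.3,0,0,0,0,0,0],
  [0.5,0,0,0,0,0,0],
  [1,0,0,0,0,0,0],
  [1,0,0,0,0,0,0],
  [1,0,0,0,0,0,0],
  [1,0,0,0,0,0,0],
  [1,0,0,-0.25,0,0,0],
  [1,0,0,-0.5,0,0,0],
])

```text
t: 5.15
position: [0.4894, -0.291, 0.21]
ee_rot: [0.864, 0.504, -0.001, -0.001]
wrist_force: [0.4, 0.2, -1.5]
grip_width: 0.127
grip_force: 40.3
```

Run:
```python
from h import *
plan(.518,.0355,.34,13.3,20)
```

```text
p [ 0.4894 -0.291   0.21  ] yaw -29.44 dyaw 42.74 tilt err rotvec(tool,frac) [-0.018 -0.001  0.   ] F [ 0.4  0.2 -1.5] w 0.127 g 40.3 t 5.15
[ 0.746 -0.339 -0.325  0.     0.    -0.267]
[ 0.758 -0.311 -0.325  0.     0.    -0.267]
[ 0.769 -0.282 -0.325  0.     0.    -0.267]
[ 0.779 -0.253 -0.325  0.     0.    -0.267]
[ 0.788 -0.224 -0.325  0.     0.    -0.267]
[ 0.796 -0.195 -0.325  0.     0.    -0.267]
[ 0.803 -0.165 -0.325  0.     0.    -0.267]
[ 0.808 -0.135 -0.325  0.     0.    -0.267]
[ 0.813 -0.105 -0.325  0.     0.    -0.267]
[ 0.816 -0.074 -0.325  0.     0.    -0.267]
[ 0.818 -0.044 -0.325  0.     0.    -0.267]
[ 0.819 -0.013 -0.325  0.     0.    -0.267]
[ 0.819  0.017 -0.325  0.     0.    -0.267]
[ 0.818  0.048 -0.325  0.     0.    -0.267]
[ 0.816  0.078 -0.325  0.     0.    -0.267]
[ 0.812  0.109 -0.325  0.     0.    -0.267]
[ 0.807  0.139 -0.325  0.     0.    -0.267]
[ 0.802  0.169 -0.325  0.     0.    -0.267]
[ 0.795  0.199 -0.325  0.     0.    -0.267]
[ 0.787  0.228 -0.325  0.     0.    -0.267]
```

Emit:
carry_out([
  [1,0.745,-0.34,-0.8,0,0,-0.267],
  [1,0.76,-0.31,-0.8,0,0,-0.267],
  [1,0.77,-0.28,-0.8,0,0,-0.267],
  [1,0.78,-0.255,-0.8,0,0,-0.267],
  [1,0.79,-0.225,-0.8,0,0,-0.267],
  [1,0.795,-0.195,-0.8,0,0,-0.267],
  [1,0.805,-0.165,-0.8,0,0,-0.267],
  [1,0.81,-0.135,-0.8,0,0,-0.267],
])

```text
t: 6.15
position: [0.5013, -0.1594, 0.3398]
ee_rot: [0.778, 0.628, -0.0, 0.0]
wrist_force: [0.5, -0.5, -1.7]
grip_width: 0.125
grip_force: 40.4
```

Emit:
carry_out([
  [1,0.815,-0.105,0,0,0,-0.267],
  [1,0.815,-0.075,0,0,0,-0.267],
  [1,0.82,-0.045,0,0,0,-0.267],
  [1,0.82,-0.015,0,0,0,-0.267],
  [1,0.82,0.015,0,0,0,-0.267],
  [1,0.82,0.05,0,0,0,-0.267],
  [1,0.815,0.08,0,0,0,-0.267],
  [1,0.81,0.11,0,0,0,-0.267],
])

```text
t: 7.15
position: [0.5128, -0.0287, 0.3387]
ee_rot: [0.676, 0.737, -0.0, 0.0]
wrist_force: [-1.3, -0.1, -2.2]
grip_width: 0.125
grip_force: 40.4
```

Emit:
carry_out([
  [1,0.805,0.14,0,0,0,-0.267],
  [1,0.8,0.17,0,0,0,-0.267],
  [1,0.795,0.2,0,0,0,-0.267],
  [1,0.785,0.23,0,0,0,-0.267],
  [1,0,0,0,0,0,0],
  [1,0,0,0,0,0,0],
  [1,0,0,0,0,0,0],
  [1,0,0,0,0,0,0],
])

```text
t: 8.15
position: [0.5185, 0.035, 0.3387]
ee_rot: [0.621, 0.784, -0.0, 0.0]
wrist_force: [-1.2, 0.2, -1.5]
grip_width: 0.125
grip_force: 40.3
```

Run:
```python
from h import *
im,W,T=cloud('wrist'); save(im,'w2.png'); np.savez('w2.npz',im=im,W=W)
s=telemetry.sense();M=R.from_quat(s['ee_rot']).as_matrix();p=np.array(s['position'])
L=(W-p)@M   # tool coords
def rect(k,n):
    P=W[k]; q=cv2.minAreaRect((P[:,:2]*1e3).astype(np.float32)); print(n,k.sum(),np.round(q[0],1),np.round(q[1],1),round(q[2],1),np.median(P[:,2]).round(4))
near=np.hypot(W[...,0]-.518,W[...,1]-.0355)<.085
rect(near&(W[...,2]>.047)&(W[...,2]<.06),'lip')
rect(near&(W[...,2]>.003)&(W[...,2]<.018)&(im.max(-1)<130),'foot?')
b=(np.hypot(L[...,0],L[...,1])<.05)&(L[...,2]>.165)&(L[...,2]<.21)&(im.max(-1)<70)
P=L[b];print('batt in tool',b.sum(),np.percentile(P,[1,50,99],axis=0).round(4))
plan(.518,.0355,.21,13.3,1)
```

```text
lip 5566 [518.   35.9] [120.5  85. ] 13.3 0.0536
foot? 479 [517.1  39.9] [104.6  67.9] 13.5 0.0151
batt in tool 8413 [[-1.630e-02 -2.910e-02  1.660e-01]
 [ 1.400e-02 -1.000e-04  1.771e-01]
 [ 1.960e-02  2.920e-02  1.934e-01]]
p [0.5185 0.0351 0.3387] yaw 13.24 dyaw 0.06 tilt err rotvec(tool,frac) [ 0.     0.001 -0.   ] F [-0.3  0.2 -2. ] w 0.128 g 40.3 t 8.2
[ 0.028 -0.021  6.435  0.     0.    -0.007]
```

View pics/w2.png

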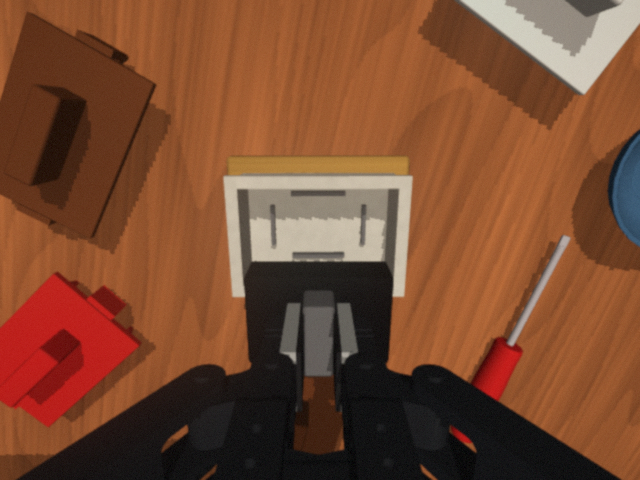

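Wrist view: base lip corners (225,178)–(410,178), battery held squarely at (320,315) with tab in the pads, aligned with the base.

Emit:
carry_out([
  [1,0.03,-0.02,1,0,0,0],
  [1,0,0,1,0,0,0],
  [1,0,0,1,0,0,0],
  [1,0,0,1,0,0,0],
  [1,0,0,0.8,0,0,0],
  [1,0,0,0.5,0,0,0],
  [1,0,0,0.4,0,0,0],
  [1,0,0,0.3,0,0,0],
])

```text
t: 9.2
position: [0.5181, 0.0359, 0.2186]
ee_rot: [0.621, 0.784, 0.0, 0.0]
wrist_force: [-0.9, 0.5, -2.4]
grip_width: 0.126
grip_force: 40.3
```

Emit:
carry_out([
  [1,0,0,0,0,0,0],
  [1,0,0,0.08,0,0,0],
  [1,0,0,0.08,0,0,0],
  [1,0,0,0.06,0,0,0],
  [1,0,0,0.05,0,0,0],
  [1,0,0,0.03,0,0,0],
  [1,0,0,0,0,0,0],
  [1,0,0,0,0,0,0],
])

```text
t: 10.2
position: [0.518, 0.0359, 0.2128]
ee_rot: [0.621, 0.784, 0.0, 0.0]
wrist_force: [1.0, 0.5, -2.6]
grip_width: 0.131
grip_force: 40.3
```

Emit:
carry_out([
  [1,0,0,0.05,0,0,0],
  [1,0,0,0.04,0,0,0],
  [1,0,0,0.03,0,0,0],
  [1,0,0,0.02,0,0,0],
  [1,0,0,0.01,0,0,0],
  [1,0,0,0,0,0,0],
  [1,0,0,0,0,0,0],
  [1,0,0,0,0,0,0],
])

```text
t: 11.2
position: [0.5181, 0.0359, 0.2105]
ee_rot: [0.621, 0.784, 0.0, 0.0]
wrist_force: [-4.7, 0.3, 5.6]
grip_width: 0.129
grip_force: 41.3
```

Emit:
carry_out([
  [0.6,0,0,0,0,0,0],
  [0.4,0,0,0,0,0,0],
  [0.2,0,0,0,0,0,0],
  [0.2,0,0,0,0,0,0],
  [0.2,0,0,-0.3,0,0,0],
  [0.2,0,0,-0.7,0,0,0],
  [0.2,0,0,-1,0,0,0],
  [0.2,0,0,-1,0,0,0],
])

```text
t: 12.2
position: [0.5181, 0.0359, 0.2715]
ee_rot: [0.621, 0.784, 0.0, 0.001]
wrist_force: [-0.8, -0.3, -0.7]
grip_width: 0.4
grip_force: 0.0
```

Emit:
carry_out([
  [0.2,0,0,-1,0,0,0],
  [0.2,0,0,-1,0,0,0],
  [0,-0.5,0,-1,0,0,0],
  [0,-1,0,-1,0,0,0],
  [0,-1,0,0,0,0,0],
  [0,-1,0,0,0,0,0],
  [0,0,0,0,0,0,0],
  [0,0,0,0,0,0,0],
])

```text
t: 13.2
position: [0.534, -0.0321, 0.3489]
ee_rot: [0.621, 0.784, -0.0, -0.001]
wrist_force: [0.8, -0.2, 0.5]
grip_width: 0.5
grip_force: 0.0
```

Run:
```python
from h import *
im,W,T=cloud('wrist'); save(im,'w3.png'); np.savez('w3.npz',im=im,W=W)
c=np.array([.518,.0359]);a=np.radians(13.3)
def rect(k,n):
    P=W[k]; q=cv2.minAreaRect((P[:,:2]*1e3).astype(np.float32)); print(n,k.sum(),np.round(q[0],1),np.round(q[1],1),round(q[2],1),np.percentile(P[:,2],[5,50,95]).round(4))
d=W[...,:2]-c; u=d@[np.cos(a),np.sin(a)];v=d@[-np.sin(a),np.cos(a)]
near=(abs(u)<.066)&(abs(v)<.048)
rect(near&(W[...,2]>.047)&(W[...,2]<.06),'lip')
ins=(abs(u)<.045)&(abs(v)<.030)
rect(ins&(W[...,2]>.026)&(W[...,2]<.042)&(im.max(-1)<75),'block')
rect(ins&(W[...,2]>.045)&(W[...,2]<.056),'tab')
plan(.4288,.2470,.34,14.0+90,16)
```

```text
lip 9414 [518.1  36. ] [120.7  83.9] 13.3 [0.0491 0.0535 0.0548]
block 4218 [518.8  34.8] [59.8 39.3] 13.2 [0.0325 0.0337 0.0349]
tab 852 [518.6  35. ] [11.3 29.6] 13.2 [0.0484 0.0496 0.0508]
p [ 0.534  -0.0319  0.3491] yaw 13.3 dyaw -89.3 tilt err rotvec(tool,frac) [-0.007 -0.004  0.   ] F [ 0.  -0.8  1.1] w 0.498 g 0.0 t 13.25
[ 0.924 -0.12   0.028  0.     0.     0.698]
[ 0.908 -0.209  0.028  0.     0.     0.698]
[ 0.883 -0.296  0.028  0.     0.     0.698]
[ 0.85  -0.381  0.028  0.     0.     0.698]
[ 0.809 -0.461  0.028  0.     0.     0.698]
[ 0.76  -0.538  0.028  0.     0.     0.698]
[ 0.704 -0.609  0.028  0.     0.     0.698]
[ 0.642 -0.675  0.028  0.     0.     0.698]
[ 0.573 -0.734  0.028  0.     0.     0.698]
[ 0.499 -0.786  0.028  0.     0.     0.698]
[ 0.42  -0.831  0.028  0.     0.     0.698]
[ 0.337 -0.868  0.028  0.     0.     0.698]
[ 0.251 -0.897  0.028  0.     0.     0.698]
[ 0.163 -0.917  0.028  0.     0.     0.698]
[ 0.073 -0.929  0.028  0.     0.     0.698]
[-0.018 -0.931  0.028  0.     0.     0.698]
```

View pics/w3.png

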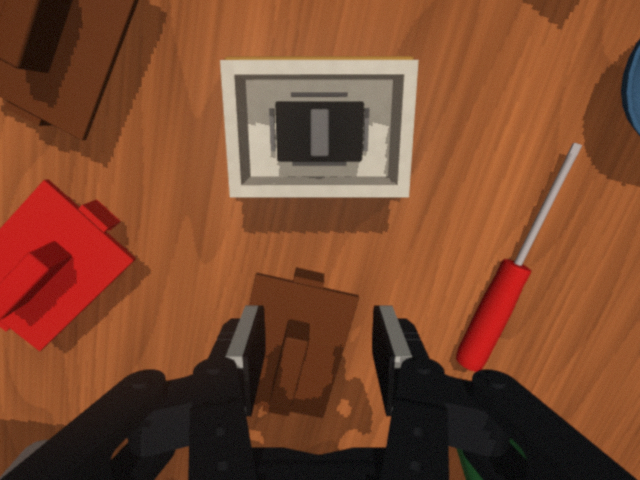

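Battery at (320,131) sits flat between the ribs, tab up, top height 34 mm: seated. Now to the cover.

```bash
sed -i 's/def plan(tx,ty,tz,yline,n,s=None)/def plan(tx,ty,tz,yline,n,s=None,dy=None)/; s/dy=(yline-yaw+90)%180-90/dy=(yline-yaw+90)%180-90 if dy is None else dy/' h.py
python3 - <<'E'
from h import *
plan(.4288,.2470,.34,104,16,dy=90.7)
E
```

```text
p [ 0.534  -0.0319  0.3491] yaw 13.3 dyaw 90.7 tilt err rotvec(tool,frac) [-0.007 -0.004  0.   ] F [ 0.  -0.8  1.1] w 0.498 g 0.0 t 13.25
[ 0.924 -0.12   0.028  0.     0.    -0.709]
[ 0.931 -0.028  0.028  0.     0.    -0.709]
[ 0.929  0.064  0.028  0.     0.    -0.709]
[ 0.918  0.156  0.028  0.     0.    -0.709]
[ 0.898  0.246  0.028  0.     0.    -0.709]
[ 0.87   0.333  0.028  0.     0.    -0.709]
[ 0.833  0.418  0.028  0.     0.    -0.709]
[ 0.787  0.498  0.028  0.     0.    -0.709]
[ 0.734  0.573  0.028  0.     0.    -0.709]
[ 0.674  0.643  0.028  0.     0.    -0.709]
[ 0.607  0.706  0.028  0.     0.    -0.709]
[ 0.534  0.763  0.028  0.     0.    -0.709]
[ 0.457  0.812  0.028  0.     0.    -0.709]
[ 0.374  0.853  0.028  0.     0.    -0.709]
[ 0.288  0.886  0.028  0.     0.    -0.709]
[ 0.199  0.91   0.028  0.     0.    -0.709]
```

Emit:
carry_out([
  [-0.2,0.925,-0.12,0.03,0,0,-0.71],
  [-0.2,0.93,-0.03,0.03,0,0,-0.71],
  [-0.2,0.93,0.065,0.03,0,0,-0.71],
  [-0.2,0.92,0.155,0.03,0,0,-0.71],
  [-0.2,0.9,0.245,0.03,0,0,-0.71],
  [-0.2,0.87,0.335,0.03,0,0,-0.71],
  [-0.2,0.835,0.42,0.03,0,0,-0.71],
  [-0.2,0.785,0.5,0.03,0,0,-0.71],
])

```text
t: 14.25
position: [0.4809, 0.1085, 0.3447]
ee_rot: [0.268, 0.964, -0.0, -0.0]
wrist_force: [-0.1, -0.6, 0.1]
grip_width: 0.602
grip_force: 0.0
```

Emit:
carry_out([
  [-0.2,0.735,0.575,0.03,0,0,-0.71],
  [-0.2,0.675,0.645,0.03,0,0,-0.71],
  [-0.2,0.605,0.705,0.03,0,0,-0.71],
  [-0.2,0.535,0.765,0.03,0,0,-0.71],
  [-0.2,0.455,0.81,0.03,0,0,-0.71],
  [-0.2,0.375,0.855,0.03,0,0,-0.71],
  [-0.2,0.29,0.885,0.03,0,0,-0.71],
  [-0.2,0.2,0.91,0.03,0,0,-0.71],
])

```text
t: 15.25
position: [0.4278, 0.2478, 0.3399]
ee_rot: [-0.125, 0.992, -0.0, -0.0]
wrist_force: [-0.1, -0.2, 0.5]
grip_width: 0.598
grip_force: 0.0
```

Emit:
carry_out([
  [-0.2,0,0,0,0,0,0],
  [-0.2,0,0,0,0,0,0],
  [-0.2,0,0,0,0,0,0],
  [-0.2,0,0,0,0,0,0],
  [-0.2,0,0,0,0,0,0],
  [-0.2,0,0,0,0,0,0],
  [-0.2,0,0,0,0,0,0],
  [-0.2,0,0,0,0,0,0],
])

```text
t: 16.25
position: [0.4285, 0.2467, 0.3401]
ee_rot: [-0.123, 0.992, -0.0, 0.0]
wrist_force: [-0.7, 1.1, 0.3]
grip_width: 0.599
grip_force: 0.0
```

Run:
```python
from h import *
im,W,T=cloud('wrist'); save(im,'w4.png'); np.savez('w4.npz',im=im,W=W)
def rect(k,n):
    P=W[k]; q=cv2.minAreaRect((P[:,:2]*1e3).astype(np.float32)); print(n,k.sum(),np.round(q[0],1),np.round(q[1],1),round(q[2],1),np.percentile(P[:,2],[5,50,95]).round(4))
c=np.array([.4288,.247]);a=np.radians(14)
d=W[...,:2]-c; u=d@[np.cos(a),np.sin(a)];v=d@[-np.sin(a),np.cos(a)]
wh=im.min(-1)>100
rect(wh&(abs(u)<.0625)&(abs(v)<.047)&(W[...,2]>.027)&(W[...,2]<.035),'plate')
rect((abs(u)<.07)&(abs(v)<.047)&(W[...,2]>.02)&(W[...,2]<.035),'plate+clips')
rect((abs(u)<.04)&(abs(v)<.02)&(W[...,2]>.055)&(W[...,2]<.066),'rib')
plan(.4288,.2470,.207,104,1)
```

```text
plate 16107 [429.  246.6] [124.7  84.2] 13.9 [0.0292 0.0304 0.0315]
plate+clips 16513 [428.3 246.5] [132.   84.2] 13.9 [0.0292 0.0304 0.0315]
rib 2394 [428.1 246.5] [59.9 17.7] 13.5 [0.0589 0.0603 0.0614]
p [0.4285 0.2467 0.3401] yaw 104.16 dyaw -0.16 tilt err rotvec(tool,frac) [-0.001  0.     0.   ] F [ 0.2 -0.2 -0.7] w 0.6 g 0.0 t 16.3
[-0.018  0.009  6.653  0.     0.     0.02 ]
```

View pics/w4.png

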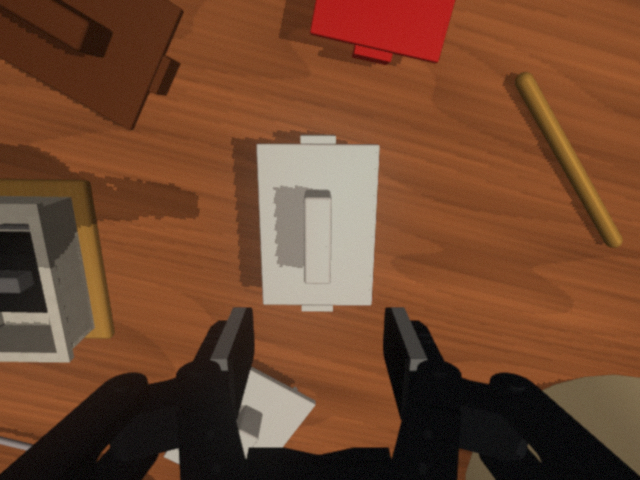

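The cover's plate spans (258,145)–(378,304), with its clips at (318,138) and (317,308) and its rib at (318,237), centred between the fingers.

Emit:
carry_out([
  [-0.2,0,0,1,0,0,0.03],
  [-0.2,0,0,1,0,0,0],
  [-0.2,0,0,1,0,0,0],
  [-0.2,0,0,1,0,0,0],
  [-0.2,0,0,1,0,0,0],
  [-0.2,0,0,0.8,0,0,0],
  [-0.2,0,0,0.5,0,0,0],
  [-0.2,0,0,0.35,0,0,0],
], force=100)

```text
t: 17.3
position: [0.4286, 0.2468, 0.2068]
ee_rot: [-0.121, 0.993, -0.0, 0.0]
wrist_force: [0.2, -0.1, 0.5]
grip_width: 0.601
grip_force: 0.0
```

Emit:
carry_out([
  [0.1,0,0,0,0,0,0],
  [0.4,0,0,0,0,0,0],
  [1,0,0,0,0,0,0],
  [1,0,0,0,0,0,0],
  [1,0,0,0,0,0,0],
  [1,0,0,0,0,0,0],
  [1,0,0,0,0,0,0],
  [1,0,0,0,0,0,0],
])

```text
t: 18.3
position: [0.4288, 0.2469, 0.2079]
ee_rot: [-0.121, 0.993, 0.0, 0.001]
wrist_force: [-0.2, 0.1, 6.2]
grip_width: 0.193
grip_force: 97.9
```

Run:
```python
from h import *
plan(.518,.036,.34,103.3,16)
```

```text
p [0.4288 0.2469 0.2079] yaw 103.92 dyaw -0.62 tilt err rotvec(tool,frac) [ 0.002  0.012 -0.   ] F [-0.2  0.1  6.2] w 0.193 g 97.9 t 18.3
[-0.112 -0.707 -0.413  0.     0.     0.005]
[-0.113 -0.707 -0.413  0.     0.     0.005]
[-0.113 -0.706 -0.413  0.     0.     0.005]
[-0.113 -0.706 -0.413  0.     0.     0.005]
[-0.114 -0.706 -0.413  0.     0.     0.005]
[-0.114 -0.706 -0.413  0.     0.     0.005]
[-0.115 -0.706 -0.413  0.     0.     0.005]
[-0.115 -0.706 -0.413  0.     0.     0.005]
[-0.116 -0.706 -0.413  0.     0.     0.005]
[-0.116 -0.706 -0.413  0.     0.     0.005]
[-0.117 -0.706 -0.413  0.     0.     0.005]
[-0.117 -0.706 -0.413  0.     0.     0.005]
[-0.118 -0.706 -0.413  0.     0.     0.005]
[-0.118 -0.706 -0.413  0.     0.     0.005]
[-0.119 -0.706 -0.413  0.     0.     0.005]
[-0.119 -0.705 -0.413  0.     0.     0.005]
```

Emit:
carry_out([
  [1,0,0,-0.3,0,0,0],
  [1,0,0,-0.7,0,0,0],
  [1,0,0,-1,0,0,0.01],
  [1,-0.11,-0.7,-1,0,0,0.01],
  [1,-0.11,-0.7,-1,0,0,0.01],
  [1,-0.11,-0.7,-1,0,0,0.01],
  [1,-0.11,-0.7,-0.8,0,0,0.01],
  [1,-0.11,-0.7,-0.8,0,0,0.01],
])

```text
t: 19.3
position: [0.4559, 0.1806, 0.34]
ee_rot: [-0.117, 0.993, -0.0, -0.0]
wrist_force: [-0.3, 0.1, -1.9]
grip_width: 0.191
grip_force: 97.7
```

Emit:
carry_out([
  [1,-0.12,-0.7,0,0,0,0.01],
  [1,-0.12,-0.7,0,0,0,0.01],
  [1,-0.12,-0.7,0,0,0,0],
  [1,-0.12,-0.7,0,0,0,0],
  [1,-0.12,-0.7,0,0,0,0],
  [1,-0.12,-0.7,0,0,0,0],
  [1,-0.12,-0.7,0,0,0,0],
  [1,-0.12,-0.7,0,0,0,0],
])

```text
t: 20.3
position: [0.5006, 0.0759, 0.3391]
ee_rot: [-0.116, 0.993, -0.0, 0.0]
wrist_force: [-0.4, -0.1, -1.5]
grip_width: 0.191
grip_force: 97.7
```

Emit:
carry_out([
  [1,-0.12,-0.7,0,0,0,0],
  [1,-0.12,-0.7,0,0,0,0],
  [1,-0.12,-0.7,0,0,0,0],
  [1,0,0,0,0,0,0],
  [1,0,0,0,0,0,0],
  [1,0,0,0,0,0,0],
  [1,0,0,0,0,0,0],
  [1,0,0,0,0,0,0],
])

```text
t: 21.3
position: [0.5168, 0.0377, 0.3391]
ee_rot: [-0.116, 0.993, -0.0, 0.0]
wrist_force: [-0.7, 0.6, -1.7]
grip_width: 0.186
grip_force: 97.7
```

Run:
```python
from h import *
im,W,T=cloud('wrist'); save(im,'w5.png'); np.savez('w5.npz',im=im,W=W)
it,Wt,_=cloud('top'); st,Ws,_=cloud('side'); np.savez('t5.npz',it=it,Wt=Wt,st=st,Ws=Ws)
s=telemetry.sense();p=s['position'];print(p.round(4))
def rect(W,k,n):
    P=W[k]; q=cv2.minAreaRect((P[:,:2]*1e3).astype(np.float32)); print(n,k.sum(),np.round(q[0],1),np.round(q[1],1),round(q[2],1),np.percentile(P[:,2],[5,50,95]).round(4))
a=np.radians(13.5)
for W_,i_,n in((W,im,'wrist'),(Wt,it,'top')):
    d=W_[...,:2]-p[:2]; u=d@[np.cos(a),np.sin(a)];v=d@[-np.sin(a),np.cos(a)]
    wh=i_.min(-1)>100; z=W_[...,2]-(p[2]-.1769)
    b=(abs(v)<.06)
    rect(W_,wh&b&(abs(u)<.075)&(abs(z)<.005),n+' plate')
    k=wh&b&(abs(u)<.075)&(abs(z)<.005); print(' u,v pct',np.percentile(u[k],[.5,99.5]).round(4),np.percentile(v[k],[.5,99.5]).round(4))
    # plane tilt
    A=np.c_[u[k],v[k],np.ones(k.sum())]; print(' slope',np.linalg.lstsq(A,W_[...,2][k],rcond=None)[0].round(4))
plan(.518,.036,.265,103.3,1)
```

```text
[0.5169 0.0376 0.3391]
wrist plate 33388 [516.4  38. ] [132.5  84.3] 13.2 [0.1604 0.1615 0.1625]
 u,v pct [-0.0657  0.0634] [-0.0405  0.0421]
 slope [-0.0013 -0.0005  0.1615]
top plate 721 [473.3  41.5] [48.6 66.6] 2.2 [0.1579 0.1606 0.1635]
 u,v pct [-0.0656 -0.0142] [-0.0218  0.0434]
 slope [ 0.0065 -0.0038  0.161 ]
p [0.5169 0.0376 0.3391] yaw 103.29 dyaw 0.01 tilt err rotvec(tool,frac) [-0.001  0.     0.   ] F [-0.2  0.1 -0.8] w 0.191 g 97.7 t 21.45
[-3.700e-02 -9.100e-02  3.705e+00  0.000e+00  0.000e+00 -2.000e-03]
```

View pics/w5.png

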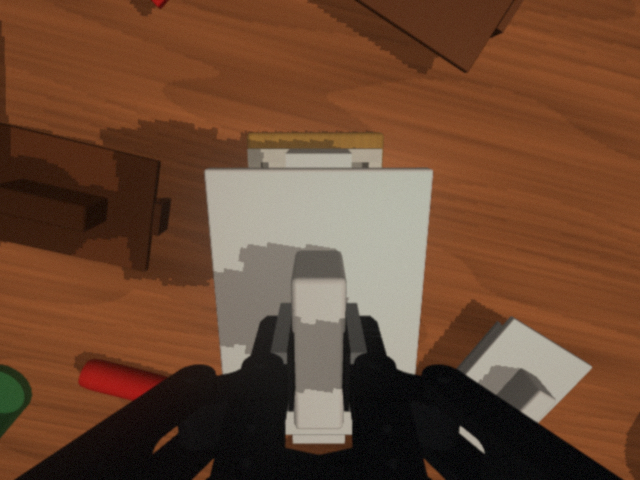

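Cover is level in the grip, plate edge at (205–433,170), aligned with the base behind it at (315,150). Correct 2 mm and come down to just over the mouth.

Emit:
carry_out([
  [1,-0.04,-0.1,0.5,0,0,0],
  [1,0,0,0.8,0,0,0],
  [1,0,0,0.8,0,0,0],
  [1,0,0,0.7,0,0,0],
  [1,0,0,0.5,0,0,0],
  [1,0,0,0.3,0,0,0],
  [1,0,0,0.1,0,0,0],
  [1,0,0,0,0,0,0],
])

```text
t: 22.45
position: [0.5182, 0.0358, 0.2654]
ee_rot: [-0.116, 0.993, -0.0, 0.0]
wrist_force: [-0.2, -0.5, -0.9]
grip_width: 0.19
grip_force: 97.7
```

Run:
```python
from h import *
st,Ws,_=cloud('side'); it,Wt,_=cloud('top'); im,W,T=cloud('wrist')
a=cv2.resize(st[215:305,250:350],None,fx=4,fy=4,interpolation=cv2.INTER_CUBIC)
b=cv2.resize(im[80:380,150:480],(396,360)); save(np.hstack([a,b]),'p6.png')
s=telemetry.sense();p=s['position']; a=np.radians(13.3)
d=W[...,:2]-[.518,.0358]; u=d@[np.cos(a),np.sin(a)];v=d@[-np.sin(a),np.cos(a)]; wh=im.min(-1)>90
for n,z in(('plate',p[2]-.177),('lip',.0535)):
    k=wh&(abs(W[...,2]-z)<.004)&(abs(v)<.06)&(abs(u)<.08); 
    if k.sum(): print(n,k.sum(),'u',np.percentile(u[k],[.3,99.7]).round(4),'v',np.percentile(v[k],[.3,99.7]).round(4))
plan(.5182,.0358,.237,103.3,1)
```

```text
plate 33613 u [-0.0657  0.0645] v [-0.0412  0.042 ]
lip 773 u [-0.06   -0.0571] v [-0.0413  0.042 ]
p [0.5182 0.0357 0.2656] yaw 103.28 dyaw 0.02 tilt err rotvec(tool,frac) [-0.002  0.006  0.   ] F [-0.1  0.  -2. ] w 0.194 g 97.7 t 22.6
[ 1.000e-03  4.000e-03  1.428e+00  0.000e+00  0.000e+00 -3.000e-03]
```

View pics/p6.png

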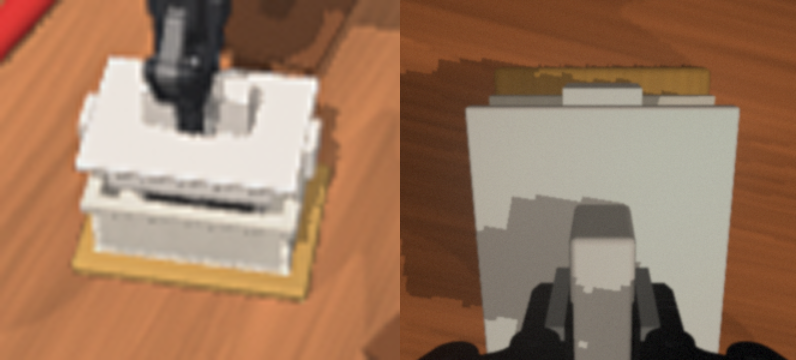

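Side crop (200,190): the feet are right over the mouth. In the wrist view, plate and lip edges match across the width within 0.1 mm. Entering slowly.

Emit:
carry_out([
  [1,0,0,0.06,0,0,0],
  [1,0,0,0.07,0,0,0],
  [1,0,0,0.07,0,0,0],
  [1,0,0,0.07,0,0,0],
  [1,0,0,0.07,0,0,0],
  [1,0,0,0.07,0,0,0],
  [1,0,0,0.07,0,0,0],
  [1,0,0,0,0,0,0],
])

```text
t: 23.6
position: [0.5181, 0.0358, 0.2553]
ee_rot: [-0.116, 0.993, -0.0, -0.0]
wrist_force: [-0.1, -0.1, -2.1]
grip_width: 0.193
grip_force: 97.7
```

Emit:
carry_out([
  [1,0,0,0.05,0,0,0],
  [1,0,0,0.05,0,0,0],
  [1,0,0,0.05,0,0,0],
  [1,0,0,0.04,0,0,0],
  [1,0,0,0.04,0,0,0],
  [1,0,0,0.04,0,0,0],
  [1,0,0,0.04,0,0,0],
  [1,0,0,0,0,0,0],
])

```text
t: 24.6
position: [0.5182, 0.0357, 0.2497]
ee_rot: [-0.116, 0.993, -0.0, 0.0]
wrist_force: [0.1, -0.3, 2.6]
grip_width: 0.193
grip_force: 97.8
```

Emit:
carry_out([
  [1,0,0,0.03,0,0,0],
  [1,0,0,0.03,0,0,0],
  [1,0,0,0.03,0,0,0],
  [1,0,0,0.03,0,0,0],
  [1,0,0,0.03,0,0,0],
  [1,0,0,0.03,0,0,0],
  [1,0,0,0.03,0,0,0],
  [1,0,0,0.03,0,0,0],
])

```text
t: 25.6
position: [0.5189, 0.0359, 0.2469]
ee_rot: [-0.116, 0.993, -0.0, 0.002]
wrist_force: [-0.2, 0.7, 14.9]
grip_width: 0.188
grip_force: 99.6
```

Emit:
carry_out([
  [1,0,0,0.02,0,0,0],
  [1,0,0,0.02,0,0,0],
  [1,0,0,0.02,0,0,0],
  [1,0,0,0.02,0,0,0],
  [1,0,0,0.02,0,0,0],
  [1,0,0,0.02,0,0,0],
  [1,0,0,0.02,0,0,0],
  [1,0,0,0.02,0,0,0],
])

```text
t: 26.6
position: [0.5181, 0.0358, 0.2411]
ee_rot: [-0.116, 0.993, 0.0, -0.0]
wrist_force: [0.3, -0.4, 1.5]
grip_width: 0.193
grip_force: 98.0
```

Emit:
carry_out([
  [1,0,0,0.02,0,0,0],
  [1,0,0,0.02,0,0,0],
  [1,0,0,0.02,0,0,0],
  [1,0,0,0.02,0,0,0],
  [1,0,0,0.02,0,0,0],
  [1,0,0,0.02,0,0,0],
  [1,0,0,0.02,0,0,0],
  [1,0,0,0,0,0,0],
])

```text
t: 27.6
position: [0.5181, 0.0357, 0.2383]
ee_rot: [-0.116, 0.993, -0.0, -0.0]
wrist_force: [-0.3, -0.1, -1.5]
grip_width: 0.193
grip_force: 97.7
```

Emit:
carry_out([
  [1,0,0,0.015,0,0,0],
  [1,0,0,0.015,0,0,0],
  [1,0,0,0.015,0,0,0],
  [1,0,0,0.015,0,0,0],
  [1,0,0,0,0,0,0],
  [1,0,0,0,0,0,0],
  [1,0,0,0,0,0,0],
  [1,0,0,0,0,0,0],
])

```text
t: 28.6
position: [0.5181, 0.0357, 0.2373]
ee_rot: [-0.116, 0.993, -0.0, 0.0]
wrist_force: [-0.0, 0.4, -0.4]
grip_width: 0.194
grip_force: 98.1
```

Emit:
carry_out([
  [1,0,0,0.015,0,0,0],
  [1,0,0,0.015,0,0,0],
  [1,0,0,0.015,0,0,0],
  [1,0,0,0.015,0,0,0],
  [1,0,0,0,0,0,0],
  [1,0,0,0,0,0,0],
  [1,0,0,0,0,0,0],
  [1,0,0,0,0,0,0],
])

```text
t: 29.6
position: [0.5182, 0.0358, 0.2373]
ee_rot: [-0.116, 0.993, -0.0, 0.0]
wrist_force: [-4.2, -0.5, 8.3]
grip_width: 0.189
grip_force: 99.4
```

Plate landed at 0.2373 (expected 0.237). Unload, let go, retreat and check.

Emit:
carry_out([
  [1,0,0,-0.05,0,0,0],
  [0.4,0,0,0,0,0,0],
  [0.1,0,0,0,0,0,0],
  [-0.2,0,0,0,0,0,0],
  [-0.2,0,0,0,0,0,0],
  [-0.2,0,0,-0.5,0,0,0],
  [-0.2,0,0,-1,0,0,0],
  [-0.2,0,0,-1,0,0,0],
])

```text
t: 30.6
position: [0.5181, 0.0358, 0.2884]
ee_rot: [-0.116, 0.993, -0.0, 0.0]
wrist_force: [-0.4, -0.4, -0.2]
grip_width: 0.605
grip_force: 0.0
```

Emit:
carry_out([
  [-0.2,0,0,-1,0,0,0],
  [-0.2,0,0,-1,0,0,0],
  [-0.2,0.5,0,-1,0,0,0],
  [-0.2,1,0,-0.5,0,0,0],
  [-0.2,1,0,0,0,0,0],
  [-0.2,1,0,0,0,0,0],
  [-0.2,0,0,0,0,0,0],
  [-0.2,0,0,0,0,0,0],
])

```text
t: 31.6
position: [0.4503, 0.0197, 0.3576]
ee_rot: [-0.116, 0.993, -0.0, 0.001]
wrist_force: [-0.1, -0.5, 0.1]
grip_width: 0.597
grip_force: 0.0
```

Run:
```python
from h import *
st,Ws,_=cloud('side'); im,W,T=cloud('wrist')
a=cv2.resize(st[220:305,255:345],(380,360),interpolation=cv2.INTER_CUBIC)
b=cv2.resize(im,(412,309)); b=np.vstack([b,np.zeros((51,412,3),np.uint8)]); save(np.hstack([a,b]),'p7.png')
a=np.radians(13.3); d=W[...,:2]-[.518,.0358]; u=d@[np.cos(a),np.sin(a)];v=d@[-np.sin(a),np.cos(a)]
k=(im.min(-1)>90)&(abs(W[...,2]-.06)<.006)&(abs(v)<.05)&(abs(u)<.075)
print(k.sum(),'z',np.percentile(W[...,2][k],[2,50,98]).round(4),'u',np.percentile(u[k],[.3,99.7]).round(4),'v',np.percentile(v[k],[.3,99.7]).round(4))
A=np.c_[u[k],v[k],np.ones(k.sum())]; print('slope',np.linalg.lstsq(A,W[...,2][k],rcond=None)[0].round(4))
print(telemetry.sense()['position'],telemetry.sense()['wrist_force'],telemetry.sense()['t'])
```

```text
14204 z [0.058  0.0596 0.061 ] u [-0.0662  0.0642] v [-0.0413  0.0421]
slope [0.0001 0.0002 0.0596]
[0.45045269 0.01976629 0.35723662] [ 0.10614918  0.17388158 -0.34514178] 31.7
```

View pics/p7.png

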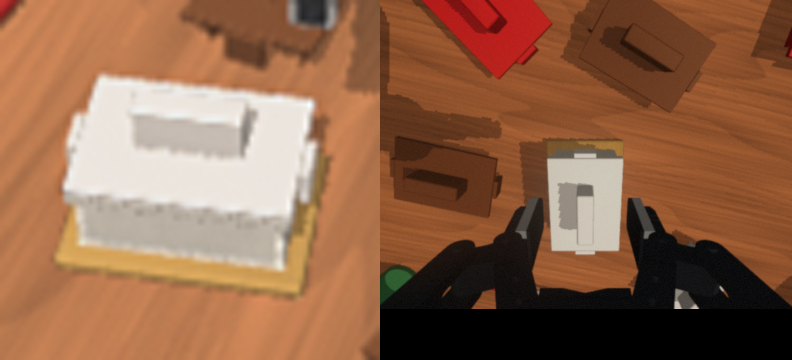

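The cover (left crop (190,140); right (585,205)) sits flush and level: plate top at 59.6 mm, slope 0.0002, clips no wider than at rest. Handing in.

```bash
python3 -c "
from plant import close_job
print(close_job())"
```

```text
the job is handed in; nothing more can be done
None
```

The battery is seated tab up in its well, the clip-armed cover is snapped on and sitting level and fully home, both are released, and the job is handed in; I never moved the spare cover, tumbler or jar, and the highest pressing force I read was 14.9 N, sampled only about once a second.

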